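# Start the microscope foot's wing bolt by feel

## Robot

A 6-joint arm with a two-finger parallel gripper is mounted at the origin on the work surface. World frame = base frame: x ahead of the robot, y to its left, z up, the work surface at z = 0. Lengths are in m, angles in rad, forces in N, time in s.
With the tool pointing down it reaches from about 0.375 to 0.925 m from the base axis. Payload 5.7 kg.
Tool frame: the origin (TCP) lies at the very end of the fingers, on their centre line; the grasp point (between the pads) lies 19 mm behind it; z points along the fingers, y is the line along which they close (so a half turn about z gives the same grasp; the last joint's range is limited). The gripper opens to 85 mm and grips with 20 to 120 N. Pads are 22 mm wide; open, the fingers measure 114 mm over their backs; the gripper's body (76 mm by 85 mm) begins 54 mm behind the grasp point. The pads swing forward as they close: fully open they stand 13 mm farther back than shut.
Start: joints at [1.003, 0.359, 1.51, -0, 1.272, -0.115], TCP at [0.262, 0.54, 0.231] pointing down, gripper open.
Joint ranges: [-2.97, 2.97], [-1.01, 2.36], [0.21, 2.38], [-0.96, 4.11], [0.2, 2.71], [-2.98, 2.98]. Speed limits (rad/s): [2.39, 2.39, 3.14, 3.14, 3.14, 3.14].

## Interface

Orientations are given as a unit quaternion [w, x, y, z].
In Python, from plant import manip gives the robot as it stands.
- The arm moves only by the tool move_arm, never from a script. Its argument "increments" is a list of rows, each a list of 6 numbers: the shift along the tool's x, y, z in m, then the turn, a rotation vector about the tool's x, y, z in degrees. A call has exactly 10 rows; each row is the pose to reach, as a shift and turn from the pose commanded when the call began, along the tool's axes at that moment; what a row does not reach only later rows make up. A row lasts 1/12 s, in which the tool goes at most 41.7 mm and 7.16 degrees, less where a joint would pass 70% of its speed; a pose out of reach is approached as far as the arm can. A call with a gripper value outside its range is refused whole. "fingers" is the gripper command: -1 is fully open, 1 is shut, values between are in proportion, set as the call begins (left out, the last holds). The fingers move at their own pace and stop on an object; "newtons" is the grip in N (left out, the last holds). Time passes only in rows, so rows that repeat a pose let the fingers close, or fill a call up. It gives the time, the measured TCP pose, the force, the opening and the grip force at its end, in the units of the state.
- manip.get_state(): the state, without advancing time (a new reading comes with each control period).
- manip.get_image(name): name is "scene" or "top" or "wrist"; returns a dict with "img" (400x640x3 uint8, red, green, blue), "z_map" (400x640 float32, m along the optical axis (not along the pixel's ray), 0 where there is no reading), "vfov" (degrees; the focal length in pixels is half the picture's height over the tangent of half this angle, whatever the lens; pixels are square), "cx", "cy" (the principal point, pixels), "k1" (the pictures are not rectified: a ray, as slopes to the right and down, at radius r is drawn at 1 + k1 r^2 times it, then the intrinsics apply), "xyz" and "rotation" of the camera in the world. Camera axes: x right, y up, looking along -z (the intrinsics and any distortion apply to the point x, -y, -z); pixel columns grow to the right and rows downward; lengths in m; the calibration is good to about 2 mm. A picture is of the moment at which its call begins.
- manip.finish_job(): hands the job in; it is judged then, once.
The state is a dict: "t": time; "qpos": joint angles; "dq": joint speeds; "joint_torque": joint torques, N m; "ee_pos": TCP position; "orientation": TCP orientation; "wrist_force": force on the tool from outside, world axes, zero at the start; "ft_torque": the same for the moment, N m; "finger_gap": finger opening in m; "gripper_force": force on a finger pad.
Only numpy, scipy, OpenCV 4.12 (cv2) and the standard library are available. Lean on these libraries where they do the work, as an engineer would, in place of code of your own. Each camera call takes 0.05 s, during which the arm holds its last target. There are 200 camera calls.

## Task

The big wing bolt in the microscope foot plate is only resting on the start of its thread: turn it backward (counter-clockwise seen from above) until you feel and see it drop the first time, then turn it forward (clockwise) one full turn from where it dropped, so that it is properly started. Never drive it forward before it has dropped, and leave the other things on the bench alone. Finish still gripping the bolt by its wing, motionless, and do not let go: a colleague will align the stand while you hold it.

Things in the scene. Friction and masses are not known exactly. Their poses are not given: they have to be found in the camera images.
- wing (a point): point on the steel wing bolt's vertical axis, at grip height. The wing is an upright plate 56 mm long (x), 12 thick (y), 38 tall; the point lies 24 mm above its lower edge. Grip across the thickness from above and turn about z; it looks alike after half a turn. Bolt: 170 g, turns easily, falls by its weight; a tight grip held at fixed height keeps it from dropping until eased or lowered
- bolt_turn (a joint): angle of the wing bolt, rad: 0 at the start, growing as it is turned backward (counter-clockwise from above), counting on through full turns. Right-handed thread. The drop comes 0.7 to 2.7 rad backward from the start; where exactly is hidden. Further backward it would drop again every turn
- bolt_sink (a joint): depth of the bolt in m, growing downward: 0.0005 to 0.0025 at the start. Thread pitch 6 mm: turned backward the bolt rises slowly to about 0, then drops at once to about 0.006; a full forward turn from there takes it 6 mm deeper (0.012). wing sinks with it
- foot_plate: fixed cream foot plate of a microscope stand, 20 mm thick, x -50 to 140 mm, y -65 to 155 mm; origin on the bench right under the bolt's axis. There stands the threaded boss, 48 mm across, top at 54 mm; the bolt's round shank is 25 mm across. At y = 100 mm a round knurled screw, 34 mm across, top at 46 mm, home already, not part of the job; at x = 120 mm a rail, top at 44 mm
- objective: bystander: loose brass microscope objective, 27 mm in diameter, 34 mm tall, standing on the foot plate; origin at the centre of its underside
- media_bottle: bystander: glass bottle, 70 mm in diameter, 150 mm tall; origin under its centre
- small_bottle: bystander: amber bottle, 48 mm in diameter, 90 mm tall; origin under its centre
- petri: bystander: closed dish, 94 mm in diameter, 15 mm tall; origin under its centre
- tip_box: bystander: grey box 122 x 87 x 65 mm; origin under its centre
- spanner: bystander: spanner 150 mm long lying flat; origin under its middle
- marker: bystander: pen 120 mm long lying flat; origin under its middle

How it is judged:
By the outcome, as a careful person would: the job done as asked, in the order asked, and still so for the second after the job is handed in, while the arm keeps its last pose, push and grip.
It also fails if it takes over 72 s, if anything falls off the work surface, if the arm or the gripper's body presses on something with over 40 N, if the wrist force passes 120 N, or if a joint passes its speed limit or range.

## Working session

There is one attempt and no reset: what is moved stays moved. The work goes in short steps, Python scripts to look and compute and a tool call to move; the robot and the scene stay as the last step left them, time stands still between calls to the robot, and variables do not carry over. Pictures are saved under pics/ and viewed, at most 10 in all, crops included, and the job is handed in when it is done.

Besides the shell and the picture viewer there is one more tool, called after ">>>" as name(argument=value, ...), one argument or row to a line, values as JSON. move_arm: Moves the arm, as the interface text tells. Its arguments: {"type":"object","properties":{"increments":{"type":"array","items":{"type":"array","items":{"type":"number"}}},"fingers":{"type":"number"},"newtons":{"type":"number"}},"required":["increments"]}

```bash
mkdir -p pics; ls
cat > h.py <<'E'
import numpy as np, cv2
from plant import manip
from scipy.spatial.transform import Rotation as R
def cam(name):
    d=manip.get_image(name); return d
def rays(d,uv):
    uv=np.atleast_2d(uv).astype(float); f=200/np.tan(np.radians(d["vfov"])/2)
    K=np.array([[f,0,d["cx"]],[0,f,d["cy"]],[0,0,1]])
    s=cv2.undistortPoints(uv[:,None],K,np.array([d["k1"],0,0,0,0.]))[:,0]
    return s
def rot(d):
    r=np.array(d["rotation"]); return r if r.shape==(3,3) else R.from_quat(r[[1,2,3,0]]).as_matrix()
def world(d,uv,z):   # ray onto plane z
    s=rays(d,uv); v=np.c_[s[:,0],-s[:,1],-np.ones(len(s))]@rot(d).T
    o=np.array(d["xyz"]); return o+v*((z-o[2])/v[:,2])[:,None]
def cloud(d):        # depth points, world
    v,u=np.mgrid[:400,:640]; uv=np.c_[u.ravel(),v.ravel()]
    s=rays(d,uv); z=d["z_map"].ravel()
    return ((np.c_[s[:,0],-s[:,1],-np.ones(len(s))]*z[:,None])@rot(d).T+np.array(d["xyz"])).reshape(400,640,3)
def save(d,n,sl=None,k=1):
    im=d["img"] if sl is None else d["img"][sl]
    cv2.imwrite("pics/"+n,cv2.resize(im[:,:,::-1],None,fx=k,fy=k))
E
python3 - <<'E'
from h import *
s=manip.get_state(); print({k:np.round(v,3) for k,v in s.items()})
ims=[]
for n in ("top","scene"):
    d=cam(n); print(n,d["xyz"],np.shape(d["rotation"]),d["vfov"],d["k1"],d["cx"],d["cy"]); save(d,n+".png"); np.savez(n,**d)
E
```

```text
pics
{'t': np.float64(0.0), 'qpos': array([ 1.003,  0.36 ,  1.511, -0.   ,  1.272, -0.115]), 'dq': array([ 0.001, -0.001, -0.   ,  0.001, -0.001,  0.   ]), 'joint_torque': array([ 0.0000e+00, -5.2763e+01, -2.7862e+01, -0.0000e+00,  1.3000e-02,
        0.0000e+00]), 'ee_pos': array([0.262, 0.539, 0.23 ]), 'orientation': array([-0.   ,  0.224,  0.974, -0.001]), 'wrist_force': array([-0.086,  0.274,  0.591]), 'ft_torque': array([-0.024,  0.065,  0.005]), 'gripper_force': np.float64(0.0), 'finger_gap': np.float64(0.085)}
top [0.28238582 0.01740906 1.11102762] (4,) 52.048740478883865 0.031111183093068394 328.19711520816196 200.3176845599055
scene [1.502848   0.24953776 0.85614594] (4,) 47.66235142879742 -0.091823149694125 312.81599045203563 190.59981817096124
```

View pics/top.png

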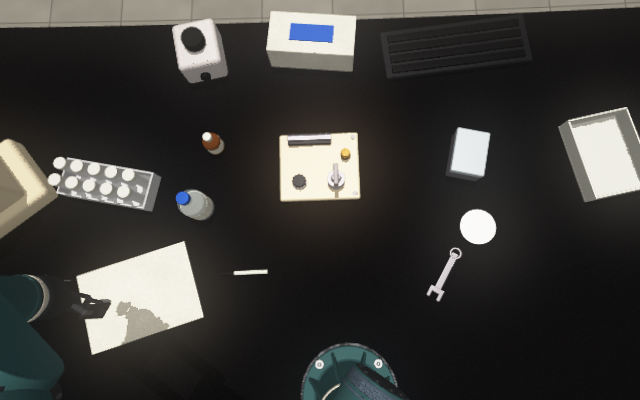

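View pics/scene.png

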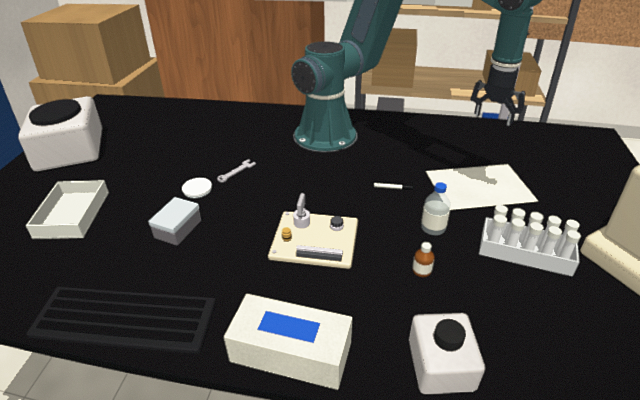

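The top view shows the foot plate around (320,166), the bolt at (336,182) with its wing roughly along world x, the brass objective at (345,154), the knurled screw at (299,181) and the rail at (309,140). The scene view has the wing at (302,208).

Run:
```python
from h import *
d=dict(np.load("top.npz")); P=cloud(d)
sub=P[125:206,275:365].reshape(-1,3)
pl=sub[(sub[:,2]>.012)&(sub[:,2]<.028)]; print("plate",np.percentile(pl,[1,50,99],axis=0).round(3))
r=cv2.minAreaRect(pl[:,:2].astype(np.float32)*1000); print(r, cv2.boxPoints(r))
reg=P[160:198,322:352].reshape(-1,3)
for a,b in((.04,.062),(.062,.085),(.085,.14)):
    w=reg[(reg[:,2]>a)&(reg[:,2]<b)]
    if len(w)>3:
        print(a,len(w),np.median(w,0).round(4),w.max(0).round(3),w.min(0).round(3),cv2.minAreaRect(w[:,:2].astype(np.float32)*1000))
o=P[146:162,338:354].reshape(-1,3); o=o[o[:,2]>.045]; print("obj",np.median(o,0).round(4))
d=dict(np.load("scene.npz")); P=cloud(d)
reg=P[190:232,290:316].reshape(-1,3)
for a,b in((.04,.062),(.062,.085),(.085,.14)):
    w=reg[(reg[:,2]>a)&(reg[:,2]<b)]
    if len(w)>3:
        print("scene",a,len(w),np.median(w,0).round(4),w.max(0).round(3),w.min(0).round(3),cv2.minAreaRect(w[:,:2].astype(np.float32)*1000))
```

```text
plate [[ 0.498 -0.042  0.014]
 [ 0.586  0.066  0.02 ]
 [ 0.682  0.174  0.025]]
((591.3474731445312, 65.35597229003906), (189.79385375976562, 219.7537078857422), 0.6101430654525757) [[495.2859   174.21605 ]
 [497.62598  -45.525196]
 [687.40906  -43.504105]
 [685.069    176.23714 ]]
0.04 165 [0.5445 0.0201 0.0536] [0.57  0.044 0.062] [ 0.523 -0.002  0.041] ((546.3253784179688, 20.565658569335938), (46.28571319580078, 45.952293395996094), 2.355290174484253)
0.062 21 [0.5439 0.025  0.0699] [0.554 0.03  0.083] [0.519 0.009 0.062] ((536.3094482421875, 20.828960418701172), (21.247634887695312, 33.413551330566406), 82.3877944946289)
0.085 103 [0.5424 0.0195 0.1071] [0.574 0.026 0.113] [0.52  0.014 0.09 ] ((546.86962890625, 19.85907554626465), (54.7253303527832, 11.49590015411377), 1.678433895111084)
obj [ 0.6164 -0.0063  0.0533]
scene 0.04 157 [0.5585 0.0269 0.0524] [0.617 0.046 0.062] [ 0.529 -0.001  0.04 ] ((572.5781860351562, 24.640562057495117), (86.10792541503906, 46.14169692993164), 4.917983055114746)
scene 0.062 44 [0.5566 0.0269 0.0764] [0.577 0.032 0.085] [0.522 0.017 0.062] ((550.0672607421875, 26.648052215576172), (10.572906494140625, 55.99636459350586), 80.23824310302734)
scene 0.085 93 [0.5567 0.0235 0.1043] [0.578 0.028 0.109] [0.521 0.015 0.086] ((549.47998046875, 21.380413055419922), (56.69847869873047, 12.970625877380371), 0.27030450105667114)
```

```bash
cat >> h.py <<'E'
def go(x,y,z,yaw):   # tool-frame increment to reach pose pointing down, tool x at world yaw (deg)
    s=manip.get_state(); q=np.array(s["orientation"]); A=R.from_quat(q[[1,2,3,0]])
    B=R.from_euler("z",yaw,degrees=True)*R.from_euler("x",180,degrees=True)
    t=A.inv().apply(np.array([x,y,z])-s["ee_pos"]); r=(A.inv()*B).as_rotvec(degrees=True)
    print("inc",t.round(4),r.round(2))
def st():
    s=manip.get_state(); q=np.array(s["orientation"]); A=R.from_quat(q[[1,2,3,0]]).as_matrix()
    print("t",round(float(s["t"]),2),"pos",np.round(s["ee_pos"],4),"yaw",round(float(np.degrees(np.arctan2(A[1,0],A[0,0]))),1),"q",np.degrees(s["qpos"]).round(0),"F",np.round(s["wrist_force"],1),"T",np.round(s["ft_torque"],2),"gap",round(float(s["finger_gap"])*1000,1),"gf",round(float(s["gripper_force"]),1))
E
python3 -c "
from h import *
st(); go(.5465,.0205,.20,1)"
```

```text
t 0.1 pos [0.2622 0.539  0.2305] yaw 154.1 q [57. 21. 87. -0. 73. -7.] F [-0.6 -0.2  0.8] T [ 0.01  0.03 -0.04] gap 84.9 gf 0.0
inc [-0.4825 -0.3418  0.031 ] [-5.0000e-02  1.3000e-01  1.5306e+02]
```

>>> move_arm(
  increments=[
    [-0.02,-0.014,0.001,0,0,6],
    [-0.05,-0.035,0.003,0,0,13],
    [-0.083,-0.059,0.005,0,0,20],
    [-0.116,-0.082,0.007,0,0,27],
    [-0.149,-0.106,0.009,0,0,34],
    [-0.182,-0.129,0.011,0,0,41],
    [-0.215,-0.152,0.013,0,0,48],
    [-0.248,-0.176,0.015,0,0,55],
    [-0.281,-0.199,0.017,0,0,62],
    [-0.314,-0.222,0.019,0,0,69],
  ],
)

```text
t: 0.93
ee_pos: [0.4479, 0.2006, 0.212]
orientation: [-0.0, 0.739, 0.674, -0.0]
wrist_force: [1.2, 0.4, -0.0]
finger_gap: 0.0853
gripper_force: 0.0
```

```bash
python3 -c "
from h import *
st(); go(.5465,.0205,.20,1)"
```

```text
t 0.93 pos [0.4479 0.2006 0.212 ] yaw 84.7 q [ 16.  13. 101.  -0.  66.  21.] F [ 1.2  0.4 -0. ] T [ 0.01  0.02 -0.02] gap 85.3 gf 0.0
inc [-0.1702  0.1147  0.012 ] [-1.000e-02  3.000e-02  8.372e+01]
```

>>> move_arm(
  increments=[
    [-0.03,0.02,0.002,0,0,7],
    [-0.06,0.04,0.004,0,0,14],
    [-0.09,0.06,0.006,0,0,21],
    [-0.12,0.08,0.008,0,0,28],
    [-0.14,0.095,0.01,0,0,35],
    [-0.155,0.105,0.012,0,0,42],
    [-0.165,0.11,0.012,0,0,49],
    [-0.17,0.115,0.012,0,0,56],
    [-0.17,0.115,0.012,0,0,63],
    [-0.17,0.115,0.012,0,0,70],
  ],
)

```text
t: 1.77
ee_pos: [0.5476, 0.0226, 0.1998]
orientation: [-0.0, 0.992, 0.127, -0.0]
wrist_force: [0.5, -0.7, 0.3]
finger_gap: 0.0851
gripper_force: 0.0
```

>>> move_arm(
  increments=[
    [0,0,0,0,0,7],
    [0,0,0,0,0,13.7],
    [0,0,0,0,0,13.7],
    [0,0,0,0,0,13.7],
    [0,0,0,0,0,13.7],
    [0,0,0,0,0,13.7],
    [0,0,0,0,0,13.7],
    [0,0,0,0,0,13.7],
    [0,0,0,0,0,13.7],
    [0,0,0,0,0,13.7],
  ],
)

```text
t: 2.6
ee_pos: [0.5477, 0.0232, 0.2003]
orientation: [0.0, 1.0, 0.012, 0.0]
wrist_force: [-0.6, -0.1, 0.9]
finger_gap: 0.0853
gripper_force: 0.0
```

Run:
```python
from h import *
st(); d=cam("wrist"); np.savez("w1",**d); save(d,"w1.png"); P=cloud(d)
print(d["xyz"],d["k1"],d["vfov"])
q=P.reshape(-1,3); n=(abs(q[:,0]-.5465)<.045)&(abs(q[:,1]-.0205)<.045)
for a,b in((.045,.062),(.1,.118)):
    w=q[n&(q[:,2]>a)&(q[:,2]<b)]
    if len(w)>3:
        print(a,len(w),np.median(w,0).round(4),w.max(0).round(4),w.min(0).round(4),cv2.minAreaRect(w[:,:2].astype(np.float32)*1000))
```

```text
t 2.6 pos [0.5477 0.0232 0.2003] yaw 1.4 q [-5. 18. 95. -0. 67. 84.] F [-0.6 -0.1  0.9] T [-0.   -0.03  0.04] gap 85.3 gf 0.0
[0.62509594 0.02514837 0.34277025] -0.050555219456113104 58.19842555527381
0.045 1445 [0.5508 0.0282 0.0538] [0.5716 0.0452 0.0619] [ 0.5257 -0.0017  0.0451] ((548.7294311523438, 21.81861114501953), (45.7296028137207, 46.80775451660156), 1.4760715961456299)
0.1 1271 [0.5498 0.0216 0.1072] [0.5757 0.0275 0.1102] [0.5207 0.0155 0.1002] ((548.1929931640625, 21.463294982910156), (54.97151565551758, 11.961780548095703), 0.10934244841337204)
```

View pics/w1.png

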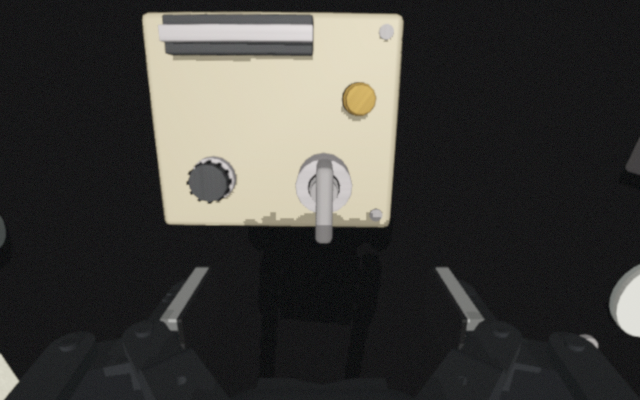

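Wrist view: the wing runs (324,160)–(324,242) over the boss at (324,186). The fingers are symmetric about column 322, and the objective at (359,98) is clear.

```bash
python3 -c "
from h import *
go(.5476,.0211,.079,1.4)"
```

```text
inc [-1.000e-04  2.100e-03  1.213e-01] [ 0.    0.   -0.03]
```

>>> move_arm(
  increments=[
    [0,0.002,0.02,0,0,0],
    [0,0.002,0.05,0,0,0],
    [0,0.002,0.08,0,0,0],
    [0,0.002,0.1,0,0,0],
    [0,0.002,0.112,0,0,0],
    [0,0.002,0.121,0,0,0],
    [0,0.002,0.121,0,0,0],
    [0,0.002,0.121,0,0,0],
    [0,0.002,0.121,0,0,0],
    [0,0.002,0.121,0,0,0],
  ],
)

```text
t: 3.48
ee_pos: [0.5487, 0.0211, 0.0804]
orientation: [0.0, 1.0, 0.012, 0.001]
wrist_force: [-0.2, -0.5, 0.0]
finger_gap: 0.0852
gripper_force: 0.0
```

>>> move_arm(
  increments=[
    [0,0,0,0,0,0],
    [0,0,0,0,0,0],
    [0,0,0,0,0,0],
    [0,0,0,0,0,0],
    [0,0,0,0,0,0],
    [0,0,0,0,0,0],
    [0,0,0,0,0,0],
    [0,0,0,0,0,0],
    [0,0,0,0,0,0],
    [0,0,0,0,0,0],
  ],
  fingers=0.65,
  newtons=20,
)

```text
t: 4.32
ee_pos: [0.5477, 0.0212, 0.0793]
orientation: [0.0, 1.0, 0.012, -0.0]
wrist_force: [0.6, -0.3, 0.6]
finger_gap: 0.0147
gripper_force: 0.0
```

Run:
```python
from h import *
st(); d=cam("wrist"); np.savez("w2",**d); e=cam("scene"); np.savez("s2",**e)
a=cv2.resize(d["img"][100:400,120:520],(800,600))[:, :]
b=cv2.resize(e["img"][150:270,230:390],(800,600),interpolation=cv2.INTER_CUBIC)
cv2.imwrite("pics/c2.png",np.hstack([cv2.resize(a,(400,300)),cv2.resize(b,(400,300))])[:,:,::-1])
P=cloud(d); q=P.reshape(-1,3); n=(abs(q[:,0]-.5475)<.04)&(abs(q[:,1]-.021)<.009)&(q[:,2]>.1)&(q[:,2]<.118)
w=q[n]; print(len(w), w.size and np.percentile(w,[2,50,98],axis=0).round(4))
```

```text
t 4.32 pos [0.5477 0.0212 0.0793] yaw 1.4 q [ -5.  27. 102.  -0.  51.  84.] F [ 0.6 -0.3  0.6] T [ 0.02 -0.02  0.01] gap 14.7 gf 0.0
5051 [[0.5235 0.0125 0.1018]
 [0.552  0.0215 0.1074]
 [0.5748 0.0295 0.1168]]
```

View pics/c2.png

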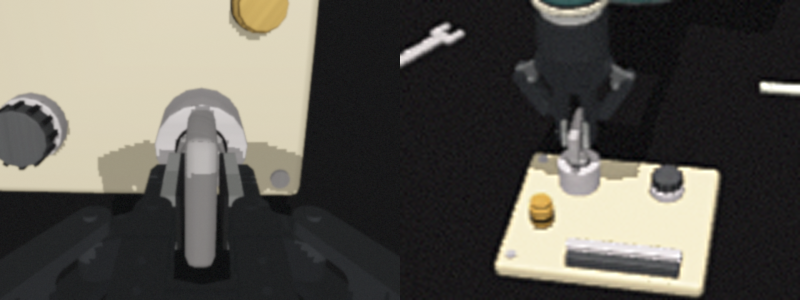

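The left crop shows the wing standing at (200,110–260) between both pads with a gap on each side. I'll snug it without clamping, then turn backward in steps and measure the height of the wing top.

```bash
cat >> h.py <<'E'
def wing(d=None):
    d=d or cam("wrist"); P=cloud(d)[205:365,300:340].reshape(-1,3); s=manip.get_state(); q=np.array(s["orientation"])
    A=R.from_quat(q[[1,2,3,0]]); L=A.inv().apply(P-s["ee_pos"])  # tool frame
    m=(abs(L[:,1])<.011)&(abs(L[:,0])<.034)&(P[:,2]>.085)&(P[:,2]<.125); w=P[m]; zt=np.percentile(w[:,2],[50,75,90])
    top=w[w[:,2]>zt[0]-.004]; v=L[m][w[:,2]>zt[0]-.004]
    r=cv2.fitLine(v[:,:2].astype(np.float32),cv2.DIST_HUBER,0,.01,.01).ravel()
    print("wing n",len(w),"z",zt.round(4),"yaw in tool(cw+)",round(float(np.degrees(np.arctan(r[1]/r[0]))),1),"x",np.percentile(v[:,0],[2,98]).round(4),"ymid",round(float(np.median(v[:,1])),4))
E
python3 -c "
from h import *
wing(dict(np.load('w2.npz')))"
```

```text
wing n 4862 z [0.107  0.1078 0.1083] yaw in tool(cw+) 0.9 x [-0.024   0.0268] ymid -0.0005
```

>>> move_arm(
  increments=[
    [0,0,0,0,0,0],
    [0,0,0,0,0,0],
    [0,0,0,0,0,-4],
    [0,0,0,0,0,-8],
    [0,0,0,0,0,-12],
    [0,0,0,0,0,-16],
    [0,0,0,0,0,-20],
    [0,0,0,0,0,-24],
    [0,0,0,0,0,-28],
    [0,0,0,0,0,-28],
  ],
  fingers=0.69,
)

```text
t: 5.25
ee_pos: [0.5478, 0.0218, 0.0794]
orientation: [-0.0, 0.967, 0.254, 0.0]
wrist_force: [-0.6, 2.9, 1.0]
finger_gap: 0.0131
gripper_force: 1.0
```

```bash
python3 -c "
from h import *
st();wing()"
```

```text
t 5.25 pos [0.5478 0.0218 0.0794] yaw 29.5 q [ -5.  27. 102.   0.  51.  56.] F [-0.6  2.9  1. ] T [ 0.4   0.06 -0.1 ] gap 13.1 gf 1.0
wing n 5090 z [0.1073 0.108  0.1086] yaw in tool(cw+) 2.4 x [-0.0238  0.0268] ymid -0.0005
```

>>> move_arm(
  increments=[
    [0,-0.0007,0,0,0,-3],
    [0,-0.0007,0,0,0,-6],
    [0,-0.0007,0,0,0,-9],
    [0,-0.0007,0,0,0,-12],
    [0,-0.0007,0,0,0,-15],
    [0,-0.0007,0,0,0,-15],
    [0,-0.0007,0,0,0,-15],
    [0,-0.0007,0,0,0,-15],
    [0,-0.0007,0,0,0,-15],
    [0,-0.0007,0,0,0,-15],
  ],
)

```text
t: 6.13
ee_pos: [0.5472, 0.0218, 0.0792]
orientation: [0.0, 0.926, 0.377, -0.0]
wrist_force: [0.1, 1.0, 0.7]
finger_gap: 0.0131
gripper_force: 0.4
```

```bash
python3 -c "
from h import *
st();wing()"
```

```text
t 6.13 pos [0.5472 0.0218 0.0792] yaw 44.3 q [ -5.  27. 102.  -0.  51.  41.] F [0.1 1.  0.7] T [ 0.11  0.05 -0.07] gap 13.1 gf 0.4
wing n 5096 z [0.1077 0.1084 0.1089] yaw in tool(cw+) 3.1 x [-0.0234  0.0272] ymid -0.0002
```

>>> move_arm(
  increments=[
    [0,0,0,0,0,-2],
    [0,0,0,0,0,-4],
    [0,0,0,0,0,-6],
    [0,0,0,0,0,-8],
    [0,0,0,0,0,-10],
    [0,0,0,0,0,-12],
    [0,0,0,0,0,-12],
    [0,0,0,0,0,-12],
    [0,0,0,0,0,-12],
    [0,0,0,0,0,-12],
  ],
)

```text
t: 7.02
ee_pos: [0.5471, 0.0218, 0.0792]
orientation: [-0.0, 0.882, 0.472, -0.0]
wrist_force: [-0.7, 0.3, 0.8]
finger_gap: 0.0132
gripper_force: 0.6
```

```bash
python3 -c "
from h import *
st();wing()"
```

```text
t 7.02 pos [0.5471 0.0218 0.0792] yaw 56.3 q [ -5.  27. 102.  -0.  51.  29.] F [-0.7  0.3  0.8] T [ 0.03  0.12 -0.03] gap 13.2 gf 0.6
wing n 5101 z [0.1079 0.1086 0.1092] yaw in tool(cw+) 3.1 x [-0.0233  0.0272] ymid -0.0002
```

>>> move_arm(
  increments=[
    [0,0,0,0,0,-2],
    [0,0,0,0,0,-4],
    [0,0,0,0,0,-6],
    [0,0,0,0,0,-8],
    [0,0,0,0,0,-10],
    [0,0,0,0,0,-12],
    [0,0,0,0,0,-12],
    [0,0,0,0,0,-12],
    [0,0,0,0,0,-12],
    [0,0,0,0,0,-12],
  ],
)

```text
t: 7.9
ee_pos: [0.5472, 0.0218, 0.0793]
orientation: [-0.0, 0.828, 0.561, -0.0]
wrist_force: [-1.5, 1.1, 1.2]
finger_gap: 0.0134
gripper_force: 0.8
```

```bash
python3 -c "
from h import *
st();wing()"
```

```text
t 7.9 pos [0.5472 0.0218 0.0793] yaw 68.3 q [ -5.  27. 102.  -0.  51.  17.] F [-1.5  1.1  1.2] T [ 0.05  0.24 -0.  ] gap 13.4 gf 0.8
wing n 5109 z [0.108  0.1087 0.1093] yaw in tool(cw+) 3.2 x [-0.0233  0.0271] ymid -0.0002
```

>>> move_arm(
  increments=[
    [0,-0.0004,0,0,0,-2],
    [0,-0.0004,0,0,0,-4],
    [0,-0.0004,0,0,0,-6],
    [0,-0.0004,0,0,0,-8],
    [0,-0.0004,0,0,0,-10],
    [0,-0.0004,0,0,0,-12],
    [0,-0.0004,0,0,0,-12],
    [0,-0.0004,0,0,0,-12],
    [0,-0.0004,0,0,0,-12],
    [0,-0.0004,0,0,0,-12],
  ],
)

```text
t: 8.78
ee_pos: [0.5471, 0.0219, 0.0793]
orientation: [0.0, 0.764, 0.645, -0.0]
wrist_force: [-1.0, 0.6, 1.0]
finger_gap: 0.0135
gripper_force: 0.4
```

```bash
python3 -c "
from h import *
st();wing()"
```

```text
t 8.78 pos [0.5471 0.0219 0.0793] yaw 80.3 q [ -5.  27. 102.  -0.  51.   5.] F [-1.   0.6  1. ] T [ 0.03  0.08 -0.04] gap 13.5 gf 0.4
wing n 5120 z [0.1083 0.109  0.1096] yaw in tool(cw+) 3.1 x [-0.0232  0.027 ] ymid -0.0002
```

>>> move_arm(
  increments=[
    [0,-0.0003,0,0,0,-2],
    [0,-0.0003,0,0,0,-4],
    [0,-0.0003,0,0,0,-6],
    [0,-0.0003,0,0,0,-8],
    [0,-0.0003,0,0,0,-10],
    [0,-0.0003,0,0,0,-12],
    [0,-0.0003,0,0,0,-12],
    [0,-0.0003,0,0,0,-12],
    [0,-0.0003,0,0,0,-12],
    [0,-0.0003,0,0,0,-12],
  ],
)

```text
t: 9.67
ee_pos: [0.5469, 0.022, 0.0793]
orientation: [0.0, 0.693, 0.721, 0.0]
wrist_force: [0.2, -0.4, -0.3]
finger_gap: 0.0131
gripper_force: 0.1
```

```bash
python3 -c "
from h import *
st();wing()"
```

```text
t 9.67 pos [0.5469 0.022  0.0793] yaw 92.3 q [ -5.  27. 102.  -0.  51.  -7.] F [ 0.2 -0.4 -0.3] T [ 0.03 -0.04 -0.06] gap 13.1 gf 0.1
wing n 5129 z [0.1084 0.1091 0.1097] yaw in tool(cw+) 3.0 x [-0.0233  0.0269] ymid 0.0002
```

>>> move_arm(
  increments=[
    [0,0,0,0,0,-2],
    [0,0,0,0,0,-4],
    [0,0,0,0,0,-6],
    [0,0,0,0,0,-8],
    [0,0,0,0,0,-10],
    [0,0,0,0,0,-12],
    [0,0,0,0,0,-12],
    [0,0,0,0,0,-12],
    [0,0,0,0,0,-12],
    [0,0,0,0,0,-12],
  ],
)

```text
t: 10.55
ee_pos: [0.5468, 0.022, 0.0794]
orientation: [0.0, 0.614, 0.79, 0.0]
wrist_force: [0.8, -0.2, 0.7]
finger_gap: 0.0131
gripper_force: 0.2
```

```bash
python3 -c "
from h import *
st();wing()"
```

```text
t 10.55 pos [0.5468 0.022  0.0794] yaw 104.3 q [ -5.  27. 102.  -0.  51. -19.] F [ 0.8 -0.2  0.7] T [-0.01 -0.07 -0.04] gap 13.1 gf 0.2
wing n 4805 z [0.1029 0.1036 0.1043] yaw in tool(cw+) 3.0 x [-0.0247  0.0267] ymid -0.0002
```

The wing top fell by about 5.6 mm, so the bolt dropped within the last 12° step: wing yaw was 89.3° before it and 101.3° after, so I take about 95°. I'll lower the tool with it and start the forward turn.

>>> move_arm(
  increments=[
    [0,0,0.003,0,0,0],
    [0,0,0.006,0,0,0],
    [0,0,0.006,0,0,5],
    [0,0,0.006,0,0,10],
    [0,0,0.006,0,0,15],
    [0,0,0.0065,0,0,20],
    [0,0,0.0065,0,0,25],
    [0,0,0.0065,0,0,30],
    [0,0,0.0065,0,0,30],
    [0,0,0.0065,0,0,30],
  ],
)

```text
t: 11.43
ee_pos: [0.5467, 0.022, 0.0726]
orientation: [0.0, 0.796, 0.605, -0.0]
wrist_force: [0.8, 1.5, -0.8]
finger_gap: 0.0133
gripper_force: 0.4
```

```bash
python3 -c "
from h import *
st();wing()"
```

```text
t 11.43 pos [0.5467 0.022  0.0726] yaw 74.5 q [ -5.  27. 102.  -0.  50.  11.] F [ 0.8  1.5 -0.8] T [ 0.01 -0.15 -0.  ] gap 13.3 gf 0.4
wing n 4972 z [0.1025 0.1032 0.1037] yaw in tool(cw+) -2.3 x [-0.0226  0.027 ] ymid 0.0002
```

>>> move_arm(
  increments=[
    [0,0,0,0,0,6],
    [0,0,0,0,0,12],
    [0,0,0,0,0,18],
    [0,0,0.0005,0,0,24],
    [0,0,0.0005,0,0,30],
    [0,0,0.0005,0,0,36],
    [0,0,0.001,0,0,42],
    [0,0,0.001,0,0,48],
    [0,0,0.001,0,0,54],
    [0,0,0.001,0,0,60],
  ],
)

```text
t: 12.32
ee_pos: [0.5472, 0.0218, 0.0718]
orientation: [0.0, 0.992, 0.124, 0.0]
wrist_force: [2.0, -1.6, -1.1]
finger_gap: 0.0132
gripper_force: 1.5
```

```bash
python3 -c "
from h import *
st();wing()"
```

```text
t 12.32 pos [0.5472 0.0218 0.0718] yaw 14.2 q [ -5.  27. 102.  -0.  50.  71.] F [ 2.  -1.6 -1.1] T [-0.02 -0.27  0.05] gap 13.2 gf 1.5
wing n 4910 z [0.1016 0.1023 0.1028] yaw in tool(cw+) -3.7 x [-0.0224  0.0273] ymid -0.0004
```

>>> move_arm(
  increments=[
    [0,0.0004,0,0,0,6],
    [0,0.0004,0,0,0,12],
    [0,0.0004,0,0,0,18],
    [0,0.0004,0.0005,0,0,24],
    [0,0.0004,0.0005,0,0,30],
    [0,0.0004,0.0005,0,0,36],
    [0,0.0004,0.001,0,0,42],
    [0,0.0004,0.001,0,0,48],
    [0,0.0004,0.001,0,0,54],
    [0,0.0004,0.001,0,0,60],
  ],
)

```text
t: 13.2
ee_pos: [0.5469, 0.0216, 0.0708]
orientation: [0.0, 0.922, -0.388, 0.0]
wrist_force: [1.3, 1.1, -0.2]
finger_gap: 0.0133
gripper_force: 1.9
```

>>> move_arm(
  increments=[
    [0,0,0,0,0,6],
    [0,0,0,0,0,12],
    [0,0,0,0,0,18],
    [0,0,0.0005,0,0,24],
    [0,0,0.0005,0,0,30],
    [0,0,0.0005,0,0,33],
    [0,0,0.0005,0,0,33],
    [0,0,0.0005,0,0,33],
    [0,0,0.0005,0,0,33],
    [0,0,0.0005,0,0,33],
  ],
)

```text
t: 14.03
ee_pos: [0.5468, 0.0216, 0.0703]
orientation: [0.0, 0.774, -0.633, 0.0]
wrist_force: [0.8, -0.6, 0.5]
finger_gap: 0.0133
gripper_force: 0.4
```

```bash
python3 -c "
from h import *
st();wing()"
```

```text
t 14.03 pos [0.5468 0.0216 0.0703] yaw -78.5 q [ -5.  28. 102.  -0.  50. 164.] F [ 0.8 -0.6  0.5] T [-0.03 -0.13  0.03] gap 13.3 gf 0.4
wing n 4879 z [0.0999 0.1006 0.1011] yaw in tool(cw+) -3.1 x [-0.0227  0.0273] ymid -0.0009
```

Now a regrip: open, swing back a half turn around the free wing, and close again.

>>> move_arm(
  increments=[
    [0,0,0,0,0,0],
    [0,0,0,0,0,0],
    [0,0,0,0,0,0],
    [0,0,0,0,0,0],
    [0,0,0,0,0,0],
    [0,0,0,0,0,0],
    [0,0,0,0,0,0],
    [0,0,0,0,0,0],
    [0,0,0,0,0,0],
    [0,0,0,0,0,0],
  ],
  fingers=-1,
)

```text
t: 14.92
ee_pos: [0.5468, 0.0216, 0.0703]
orientation: [0.0, 0.774, -0.634, 0.0]
wrist_force: [-0.3, -0.0, -0.5]
finger_gap: 0.0855
gripper_force: 0.0
```

>>> move_arm(
  increments=[
    [0,0,0,0,0,-6],
    [0,0,0,0,0,-12],
    [0,0,0,0,0,-18],
    [0,0,0,0,0,-24],
    [0,0,0,0,0,-30],
    [0,0,0,0,0,-36],
    [0,0,0,0,0,-42],
    [0,0,0,0,0,-48],
    [0,0,0,0,0,-54],
    [0,0,0,0,0,-60],
  ],
)

```text
t: 15.75
ee_pos: [0.5468, 0.0217, 0.0703]
orientation: [0.0, 0.987, -0.159, -0.0]
wrist_force: [-0.2, -0.1, 0.3]
finger_gap: 0.0856
gripper_force: 0.0
```

>>> move_arm(
  increments=[
    [0,0,0,0,0,-6],
    [0,0,0,0,0,-12],
    [0,0,0,0,0,-18],
    [0,0,0,0,0,-24],
    [0,0,0,0,0,-30],
    [0,0,0,0,0,-36],
    [0,0,0,0,0,-42],
    [0,0,0,0,0,-48],
    [0,0,0,0,0,-54],
    [0,0,0,0,0,-60],
  ],
)

```text
t: 16.58
ee_pos: [0.5468, 0.0216, 0.0703]
orientation: [0.0, 0.935, 0.356, -0.0]
wrist_force: [-0.5, 0.4, 0.2]
finger_gap: 0.0853
gripper_force: 0.0
```

>>> move_arm(
  increments=[
    [0,0,0,0,0,-6],
    [0,0,0,0,0,-12],
    [0,0,0,0,0,-18],
    [0,0,0,0,0,-24],
    [0,0,0,0,0,-30],
    [0,0,0,0,0,-36],
    [0,0,0,0,0,-42],
    [0,0,0,0,0,-48],
    [0,0,0,0,0,-54],
    [0,0,0,0,0,-60],
  ],
)

```text
t: 17.42
ee_pos: [0.5468, 0.0217, 0.0703]
orientation: [0.0, 0.632, 0.775, -0.0]
wrist_force: [0.1, 1.0, 1.0]
finger_gap: 0.0854
gripper_force: 0.0
```

```bash
python3 -c "
from h import *
st();wing()"
```

```text
t 17.42 pos [0.5468 0.0217 0.0703] yaw 101.7 q [ -5.  28. 102.  -0.  50. -17.] F [0.1 1.  1. ] T [ 0.03  0.02 -0.  ] gap 85.4 gf 0.0
wing n 4402 z [0.1    0.1006 0.1011] yaw in tool(cw+) -2.7 x [-0.023   0.0272] ymid 0.0004
```

>>> move_arm(
  increments=[
    [0,0,0,0,0,0],
    [0,0,0,0,0,0],
    [0,0,0,0,0,0],
    [0,0,0,0,0,0],
    [0,0,0,0,0,0],
    [0,0,0,0,0,0],
    [0,0,0,0,0,0],
    [0,0,0,0,0,0],
    [0,0,0,0,0,0],
    [0,0,0,0,0,0],
  ],
  fingers=0.69,
)

```text
t: 18.3
ee_pos: [0.5469, 0.0216, 0.0703]
orientation: [0.0, 0.634, 0.774, 0.0]
wrist_force: [-0.2, -0.5, 0.3]
finger_gap: 0.0134
gripper_force: 0.2
```

>>> move_arm(
  increments=[
    [0,0,0,0,0,6],
    [0,0,0,0,0,12],
    [0,0,0,0,0,18],
    [0,0,0.0005,0,0,24],
    [0,0,0.0005,0,0,30],
    [0,0,0.0005,0,0,36],
    [0,0,0.001,0,0,42],
    [0,0,0.001,0,0,48],
    [0,0,0.001,0,0,54],
    [0,0,0.001,0,0,60],
  ],
)

```text
t: 19.13
ee_pos: [0.5469, 0.0216, 0.0693]
orientation: [0.0, 0.936, 0.351, 0.0]
wrist_force: [0.2, 0.0, 0.0]
finger_gap: 0.0133
gripper_force: 1.5
```

>>> move_arm(
  increments=[
    [0,0,0,0,0,6],
    [0,0,0,0,0,12],
    [0,0,0,0,0,18],
    [0,0,0.0005,0,0,24],
    [0,0,0.0005,0,0,30],
    [0,0,0.0005,0,0,36],
    [0,0,0.001,0,0,42],
    [0,0,0.001,0,0,48],
    [0,0,0.001,0,0,54],
    [0,0,0.001,0,0,60],
  ],
)

```text
t: 19.97
ee_pos: [0.5468, 0.0217, 0.0683]
orientation: [0.0, 0.986, -0.165, 0.0]
wrist_force: [-0.2, 0.2, -0.0]
finger_gap: 0.0133
gripper_force: 1.6
```

```bash
python3 -c "
from h import *
st();wing()"
```

```text
t 19.97 pos [0.5468 0.0217 0.0683] yaw -18.9 q [ -5.  28. 103.  -0.  50. 104.] F [-0.2  0.2 -0. ] T [ 0.02 -0.09  0.03] gap 13.3 gf 1.6
wing n 4788 z [0.0979 0.0986 0.0992] yaw in tool(cw+) -3.7 x [-0.0224  0.0276] ymid -0.0007
```

Second regrip, the same way; about 70° of forward turn remains.

>>> move_arm(
  increments=[
    [0,0,0,0,0,0],
    [0,0,0,0,0,0],
    [0,0,0,0,0,0],
    [0,0,0,0,0,0],
    [0,0,0,0,0,0],
    [0,0,0,0,0,0],
    [0,0,0,0,0,0],
    [0,0,0,0,0,0],
    [0,0,0,0,0,0],
    [0,0,0,0,0,0],
  ],
  fingers=-1,
)

```text
t: 20.85
ee_pos: [0.5467, 0.0217, 0.0683]
orientation: [0.0, 0.987, -0.162, -0.0]
wrist_force: [-0.4, 0.3, 0.7]
finger_gap: 0.0855
gripper_force: 0.0
```

>>> move_arm(
  increments=[
    [0,0,0,0,0,-6],
    [0,0,0,0,0,-12],
    [0,0,0,0,0,-18],
    [0,0,0,0,0,-24],
    [0,0,0,0,0,-30],
    [0,0,0,0,0,-36],
    [0,0,0,0,0,-42],
    [0,0,0,0,0,-48],
    [0,0,0,0,0,-54],
    [0,0,0,0,0,-60],
  ],
)

```text
t: 21.68
ee_pos: [0.5468, 0.0216, 0.0683]
orientation: [0.0, 0.935, 0.356, -0.0]
wrist_force: [0.4, 0.1, -1.0]
finger_gap: 0.0854
gripper_force: 0.0
```

>>> move_arm(
  increments=[
    [0,0,0,0,0,-6],
    [0,0,0,0,0,-12],
    [0,0,0,0,0,-18],
    [0,0,0,0,0,-24],
    [0,0,0,0,0,-30],
    [0,0,0,0,0,-36],
    [0,0,0,0,0,-42],
    [0,0,0,0,0,-48],
    [0,0,0,0,0,-54],
    [0,0,0,0,0,-60],
  ],
)

```text
t: 22.52
ee_pos: [0.5468, 0.0217, 0.0683]
orientation: [0.0, 0.632, 0.775, -0.0]
wrist_force: [0.0, -0.4, -0.2]
finger_gap: 0.0852
gripper_force: 0.0
```

>>> move_arm(
  increments=[
    [0,0,0,0,0,-6],
    [0,0,0,0,0,-12],
    [0,0,0,0,0,-18],
    [0,0,0,0,0,-24],
    [0,0,0,0,0,-30],
    [0,0,0,0,0,-36],
    [0,0,0,0,0,-42],
    [0,0,0,0,0,-48],
    [0,0,0,0,0,-54],
    [0,0,0,0,0,-60],
  ],
)

```text
t: 23.35
ee_pos: [0.5467, 0.0216, 0.0683]
orientation: [-0.0, 0.159, 0.987, -0.0]
wrist_force: [-1.3, 0.3, 0.3]
finger_gap: 0.0855
gripper_force: 0.0
```

>>> move_arm(
  increments=[
    [0,0,0,0,0,0],
    [0,0,0,0,0,0],
    [0,0,0,0,0,0],
    [0,0,0,0,0,0],
    [0,0,0,0,0,0],
    [0,0,0,0,0,0],
    [0,0,0,0,0,0],
    [0,0,0,0,0,0],
    [0,0,0,0,0,0],
    [0,0,0,0,0,0],
  ],
  fingers=0.69,
)

```text
t: 24.18
ee_pos: [0.5468, 0.0216, 0.0683]
orientation: [-0.0, 0.162, 0.987, -0.0]
wrist_force: [-0.0, 0.2, -0.3]
finger_gap: 0.0133
gripper_force: 0.0
```

>>> move_arm(
  increments=[
    [0,0,0,0,0,6],
    [0,0,0,0,0,12],
    [0,0,0,0,0,18],
    [0,0,0.0005,0,0,24],
    [0,0,0.0005,0,0,30],
    [0,0,0.0005,0,0,36],
    [0,0,0.001,0,0,42],
    [0,0,0.001,0,0,48],
    [0,0,0.001,0,0,54],
    [0,0,0.001,0,0,60],
  ],
)

```text
t: 25.02
ee_pos: [0.5469, 0.0218, 0.0673]
orientation: [0.0, 0.636, 0.772, 0.0]
wrist_force: [-0.1, 1.0, -0.6]
finger_gap: 0.0133
gripper_force: 1.6
```

```bash
python3 -c "
from h import *
st();wing()"
```

```text
t 25.02 pos [0.5469 0.0218 0.0673] yaw 101.1 q [ -5.  28. 103.   0.  50. -16.] F [-0.1  1.  -0.6] T [0.15 0.   0.06] gap 13.3 gf 1.6
wing n 4729 z [0.097  0.0977 0.0982] yaw in tool(cw+) -3.7 x [-0.023  0.027] ymid -0.0002
```

>>> move_arm(
  increments=[
    [0,0,0,0,0,2],
    [0,0,0,0,0,4],
    [0,0,0,0,0,6],
    [0,0,0,0,0,6],
    [0,0,0,0,0,6],
    [0,0,0,0,0,6],
    [0,0,0,0,0,6],
    [0,0,0,0,0,6],
    [0,0,0,0,0,6],
    [0,0,0,0,0,6],
  ],
)

```text
t: 25.9
ee_pos: [0.5468, 0.0216, 0.0673]
orientation: [0.0, 0.673, 0.739, -0.0]
wrist_force: [0.4, 0.1, -0.2]
finger_gap: 0.0132
gripper_force: 0.3
```

>>> move_arm(
  increments=[
    [0,0,0,0,0,0],
    [0,0,0,0,0,0],
    [0,0,0,0,0,0],
    [0,0,0,0,0,0],
    [0,0,0,0,0,0],
    [0,0,0,0,0,0],
    [0,0,0,0,0,0],
    [0,0,0,0,0,0],
    [0,0,0,0,0,0],
    [0,0,0,0,0,0],
  ],
  fingers=1,
  newtons=35,
)

```text
t: 26.73
ee_pos: [0.5468, 0.0216, 0.0673]
orientation: [0.0, 0.673, 0.739, -0.0]
wrist_force: [1.1, -0.5, -0.1]
finger_gap: 0.0114
gripper_force: 37.6
```

Run:
```python
from h import *
st();wing(); d=cam("wrist"); e=cam("scene")
a=cv2.resize(d["img"][100:400,120:520],(400,300)); b=cv2.resize(e["img"][150:270,230:390],(400,300),interpolation=cv2.INTER_CUBIC)
cv2.imwrite("pics/c3.png",np.hstack([a,b])[:,:,::-1])
```

```text
t 26.73 pos [0.5468 0.0216 0.0673] yaw 95.4 q [ -5.  28. 103.  -0.  50. -10.] F [ 1.1 -0.5 -0.1] T [-0.05 -0.17  0.  ] gap 11.4 gf 37.6
wing n 4951 z [0.0969 0.0976 0.099 ] yaw in tool(cw+) -0.0 x [-0.023   0.0271] ymid -0.0002
```

View pics/c3.png

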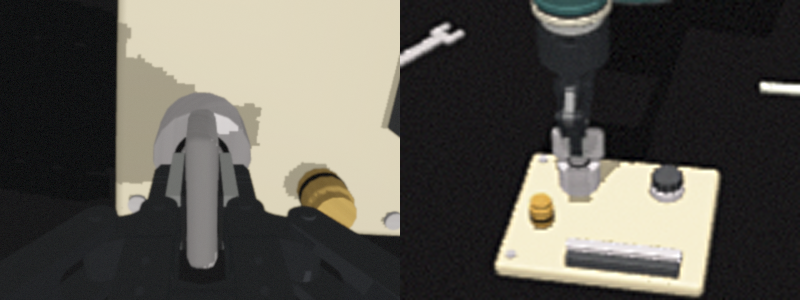

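The wing at (200,110–265) is gripped between both pads at yaw 95.4°, one full turn forward of the drop. It sits about 6 mm deeper than right after the drop, and the objective is untouched at (541,207) in the right crop, so I'm handing in.

```bash
python3 -c "
from h import *
print(manip.finish_job())"
```

```text
the job is handed in; nothing more can be done
None
```

The bolt dropped after about 95° (± 6°) of backward turn, was then turned forward about 360° from there, now sits about 6 mm deeper, and is still held by its wing at about 35 N with the arm motionless; the job is handed in.

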